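# Clamp the jar, unscrew its tight cap and hold it just above the mouth

### The job

Open the amber sample jar for its check: swing the red-handled lever of the bench clamp fully home so that the jaws grip the jar, then unscrew the tight gold cap anticlockwise and stop turning as soon as its threads let go, without turning, tipping or lifting the jar. Lift the cap straight off and finish while still holding it in the gripper, level and still, just above the jar's mouth (about a finger's breadth) and touching nothing else, the clamp still shut. Leave the tin, the carton and the tub on the bench alone.

Things in the scene. Friction and masses are not known exactly. Their poses are not given: they have to be found in the camera images.
- clamp: Jar clamp fixed to the bench (its place varies): steel base plate 110 x 245 mm, 8 mm thick, two blue vee jaws with rubber faces, 14 to 58 mm above the bench: on its +y side one that only gives 3 mm on springs, on its -y side the sliding one. Origin on the bench surface, within 4 mm of the jar's axis when clamped; z up; +y points from the sliding to the sprung jaw.
- jaw: The sliding blue vee jaw, driven along the clamp's +y by the lever (10 mm per rad, 15 mm in all). It moves only with the lever. Its origin reads at the clamp's origin when open and 15 mm along +y from it when the lever is home with nothing between the jaws.
- lever (a joint): Angle of the clamp's lever: 0 = open, 1.5 rad = fully home (hard stop); starts at 0 to 0.2. Grows as it turns clockwise seen from above: at 0 it points 0.75 rad from the clamp's -y towards +x, at 1.5 as far from -y towards -x. Stiff (6 N at the grip, up to 11 N as the jaws bite), stays where left; home, it locks and the jaws grip the jar with about 40 N.
- lever_grip (a point): The lever's red upright handle, a round post 20 mm in diameter and 46 mm tall (47 to 93 mm above the bench), fixed on the end of the flat lever bar (16 mm wide, its top 47 mm above the bench), 95 mm from the pivot. The point is on the post's axis, 73 mm above the bench; it and its frame turn with the lever.
- lever_pivot (a point): Point on the lever's upright pivot axis, 73 mm above the bench, 113 mm from the clamp's origin along its -y. Its frame turns with the lever.
- jar: Amber jar with a cream label, standing loose on the clamp's plate between the open jaws: round, 72 mm in diameter, rim 104 mm above its origin, 420 g. Origin: centre of its underside (8 mm above the bench), z up. Closing the clamp shifts it up to 9 mm along the clamp's +y and centres it. Three thread ramps on its neck.
- cap: Gold twist-off cap, tight on the jar: 63 mm in diameter, 16 mm tall, 30 g. Origin: centre of its lower edge, 91 mm above the jar's underside (top 115 mm above the bench); z up. Loosens with 0.4 to 0.9 N m anticlockwise from above and does not rise. Lugs hold it down until turned 50 to 62 degrees from its start; then, up to 85 degrees, it lifts off freely. The skirt reaches 13 mm below the rim.
- cap_mark (a point): End of the short red stripe printed on the cap's top, 25 mm from the cap's axis along its x. At the start it points 0 to 9 degrees anticlockwise of the jar's x axis; it turns with the cap.
- tin: Bystander: food tin, 76 mm in diameter, 109 mm tall, blue and yellow label. Origin under its centre.
- carton: Bystander: orange-yellow carton standing upright, 55 x 85 x 120 mm. Origin under its centre.
- tub: Bystander: white tub with a green lid, 86 mm in diameter, 74 mm tall. Origin under its centre.

How it is judged:
By the outcome, as a careful person would: the job done as asked, in the order asked, and still so for the second after the job is handed in, while the arm keeps its last pose, push and grip.
It also fails if it takes over 54 s, if anything falls off the work surface, if the arm or the gripper's body presses on something with over 40 N, if the wrist force passes 120 N, or if a joint passes its speed limit or range.

### The arm

A 7-joint arm with a two-finger parallel gripper is mounted at the origin on the work surface. World frame = base frame: x ahead of the robot, y to its left, z up, the work surface at z = 0. Lengths are in m, angles in rad, forces in N, time in s.
With the tool pointing down it reaches from about 0.4 to 0.85 m from the base axis. Payload 10.4 kg.
Tool frame: the origin (TCP) lies on the centre line of the jaws, within the pads' length; the fingertips stand 17 mm ahead of it and the grasp point (between the pads) lies 2 mm behind it; z points along the fingers, y is the line along which they close (so a half turn about z gives the same grasp; the last joint's range is limited). The gripper opens to 85 mm and grips with 20 to 120 N. Pads are 22 mm wide; open, the fingers measure 114 mm over their backs; the gripper's body (76 mm by 85 mm) begins 54 mm behind the grasp point. The pads swing forward as they close: fully open they stand 13 mm farther back than shut.
Start: joints at [-1.294, 0.332, -0.065, 1.46, 0.022, 1.35, -0.088], TCP at [0.185, 0.597, 0.248] pointing down, gripper open.
Joint ranges: [-2.6, 2.6], [-0.5, 2.12], [-1.47, 1.34], [0.16, 2.42], [-1.27, 4.41], [0.06, 2.06], [-2.6, 2.6]. Speed limits (rad/s): [2.22, 2.22, 2.79, 2.79, 3.14, 3.14, 3.14].

### API

Orientations are given as a unit quaternion [x, y, z, w].
In Python, from workcell import sensors, imaging, order, spotter gives the robot as it stands. The module is installed in compiled form; this text tells all that it offers.
- The arm moves only by the shell command python3 -m inch 'ROWS' [FORCE]. ROWS is JSON, a list that holds one entry, the list of rows, each a list of 7 numbers: the shift along the tool's x, y, z in m, then the turn, a rotation vector about the tool's x, y, z in rad, then the closure, from -1 (fully open) to 1 (shut). In form: [[[x, y, z, ax, ay, az, hand], ...]]. A call has 1 to 10 rows; each row is the pose to reach, as a shift and turn from the pose commanded when the call began, along the tool's axes at that moment; what a row does not reach only later rows make up. A row lasts 1/10 s, in which the tool goes at most 50 mm and 8.59 degrees, less where a joint would pass 70% of its speed; a pose out of reach is approached as far as the arm can. A call with a gripper value outside its range is refused whole. The fingers move at their own pace and stop on an object; FORCE is the grip in N (left out, the last holds). Time passes only in rows, so rows that repeat a pose let the fingers close. It gives the time, the measured TCP pose, the force, the opening and the grip force at its end, in the units of the state.
- sensors.get_obs(): the state, without advancing time (a new reading comes with each control period).
- imaging.camera(name): name is "scene" or "top"; returns the picture (384x512x3 uint8, blue, green, red); there is no depth.
- imaging.calibration(name): a dict with "mtx" (3x3 intrinsics, pixels), "R" (3x3) and "t" (3): a world point X has camera coordinates R X + t. Camera axes: x right, y down, z forward; pixel columns grow to the right and rows downward; lengths in m; the calibration is good to about 2 mm. A picture is of the moment at which its call begins. calibration takes no time and is no camera call.
- order.hand_in(): hands the job in; it is judged then, once.
Trained networks look in the newest picture that a camera, given by its name, has taken for a name from the list of things; names that differ only in an ending like _2 or _b are one class to them, and where a whole thing is asked for, a point or a joint stands for the part that bears it (a point fixed in the world has none). Each returns a list of dicts, best first, with "conf" (0 to 1); they miss things now and then, are a little off and sometimes report something else, mostly with a low value. They report only what shows in the picture. A call takes as long as a camera call.
- spotter.look_for(label, camera): "pixel" ([column, row] in pixels, amid what is visible of it).
The state is a dict: "clock": time; "joint_pos": joint angles; "joint_velocities": joint speeds; "tau": joint torques, N m; "position": TCP position; "ee_rot": TCP orientation; "ft_force": force on the tool from outside, world axes, zero at the start; "torque": the same for the moment, N m; "grip_width": opening from 0.0 (shut) to 1.0 (fully open); "grasp_force": force on a finger pad.
Only numpy, scipy, OpenCV 4.12 (cv2) and the standard library are available. Lean on these libraries where they do the work, as an engineer would, in place of code of your own. Each camera call takes 0.05 s, during which the arm holds its last target. There are 200 camera calls.

## Working session

There is one attempt and no reset: what is moved stays moved. The work goes in short steps, Python scripts to look and compute and a shell command to move; the robot and the scene stay as the last step left them, time stands still between calls to the robot, and variables do not carry over. Pictures are saved under pics/ and viewed, at most 10 in all, crops included, and the job is handed in when it is done.

```bash
mkdir -p pics; python3 - <<'E'
from workcell import sensors, imaging, spotter
import cv2, numpy as np
o=sensors.get_obs(); print({k:np.round(v,3).tolist() for k,v in o.items()})
for n in("scene","top"):
    im=imaging.camera(n); cv2.imwrite(f"pics/{n}0.png",im)
    c=imaging.calibration(n); print(n,np.round(c["mtx"],1).tolist(),np.round(c["R"],3).tolist(),np.round(c["t"],3).tolist())
    for l in("lever_grip","lever_pivot","cap","cap_mark","jar","clamp","jaw","tin","carton","tub"):
        print(l,[(np.round(d["pixel"]).tolist(),round(d["conf"],2)) for d in spotter.look_for(l,n)[:2]])
print(sensors.get_obs()["clock"])
E
```

```text
{'clock': 0.0, 'joint_pos': [-1.294, 0.333, -0.065, 1.461, 0.022, 1.35, -0.088], 'joint_velocities': [-0.0, 0.002, -0.002, 0.001, 0.0, 0.0, -0.001], 'tau': [0.0, -62.547, 0.049, -39.16, 0.016, 0.01, 0.0], 'position': [0.184, 0.597, 0.248], 'ee_rot': [0.149, 0.989, -0.001, -0.0], 'ft_force': [0.052, 0.146, -0.895], 'torque': [0.037, 0.01, 0.029], 'grasp_force': 0.0, 'grip_width': 1.004}
scene [[432.2, 0.0, 254.3], [0.0, 432.2, 189.7], [0.0, 0.0, 1.0]] [[-0.708, 0.706, -0.004], [0.469, 0.466, -0.75], [-0.528, -0.533, -0.661]] [0.387, -0.212, 1.603]
lever_grip [([248.0, 190.0], 0.65), ([263.0, 208.0], 0.46)]
lever_pivot [([244.0, 188.0], 0.58)]
cap [([286.0, 192.0], 0.79)]
cap_mark []
jar [([285.0, 211.0], 0.66)]
clamp [([272.0, 219.0], 0.9), ([162.0, 152.0], 0.15)]
jaw [([262.0, 206.0], 0.66)]
tin [([368.0, 241.0], 0.82), ([243.0, 191.0], 0.7)]
carton [([161.0, 154.0], 0.7), ([265.0, 208.0], 0.21)]
tub [([334.0, 289.0], 0.79)]
top [[353.3, 0.0, 257.8], [0.0, 353.3, 195.1], [0.0, 0.0, 1.0]] [[-0.026, -1.0, 0.008], [-0.982, 0.024, -0.188], [0.188, -0.013, -0.982]] [0.028, 0.577, 0.774]
lever_grip [([409.0, 165.0], 0.73), ([272.0, 205.0], 0.58)]
lever_pivot [([269.0, 208.0], 0.73), ([104.0, 242.0], 0.37)]
cap [([212.0, 207.0], 0.79), ([269.0, 207.0], 0.33)]
cap_mark [([218.0, 208.0], 0.76)]
jar [([225.0, 223.0], 0.57)]
clamp [([241.0, 211.0], 0.91)]
jaw [([241.0, 218.0], 0.7)]
tin [([105.0, 243.0], 0.58)]
carton [([409.0, 164.0], 0.66), ([272.0, 207.0], 0.26)]
tub [([108.0, 169.0], 0.68)]
1.1
```

```bash
python3 - <<'E'
import cv2
a=cv2.imread("pics/top0.png")[110:290,150:390]; cv2.imwrite("pics/topc.png",cv2.resize(a,None,fx=3.3,fy=3.3,interpolation=cv2.INTER_CUBIC))
a=cv2.imread("pics/scene0.png")[130:280,180:380]; cv2.imwrite("pics/scenec.png",cv2.resize(a,None,fx=4,fy=4,interpolation=cv2.INTER_CUBIC))
E
```

```text
(no output)
```

View pics/topc.png

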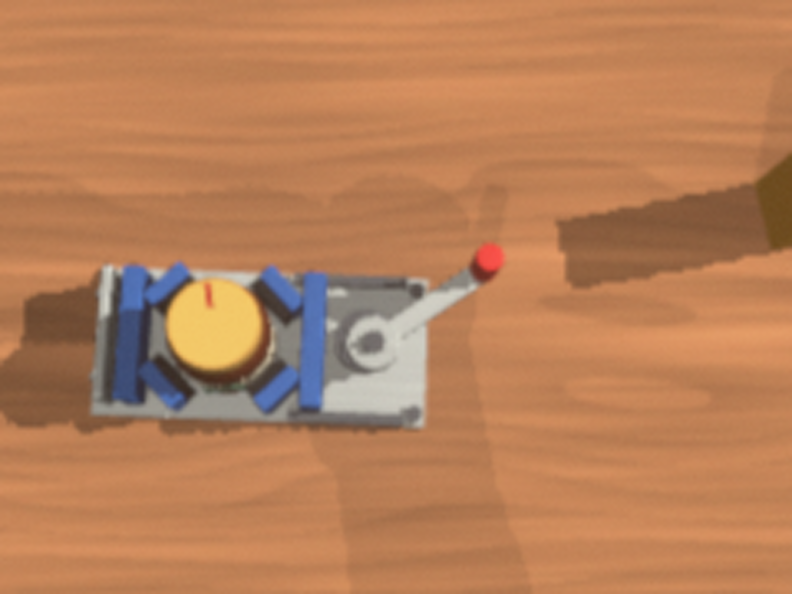

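View pics/scenec.png

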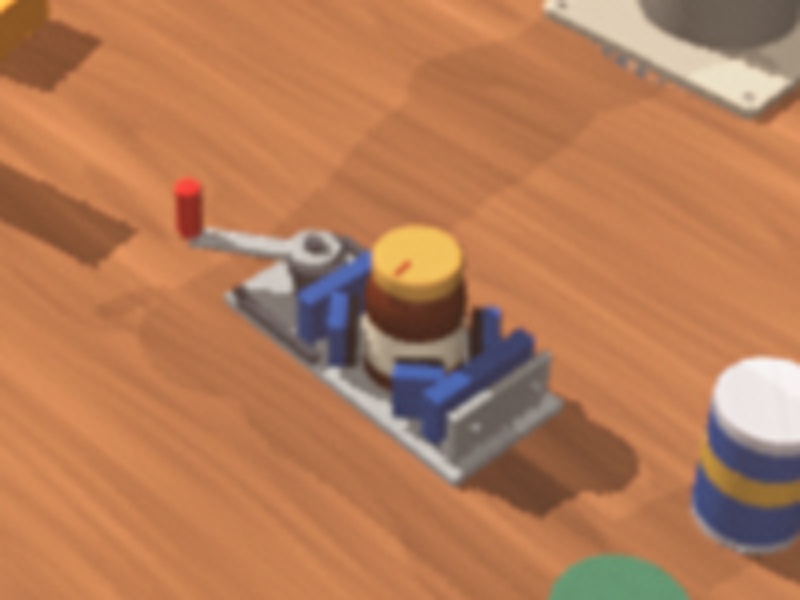

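View pics/top0.png

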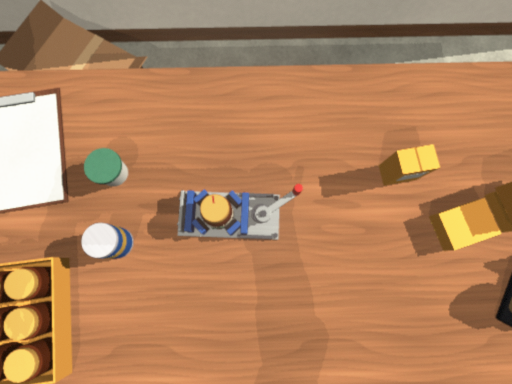

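```bash
cat > h.py <<'E'
import numpy as np, cv2
from workcell import imaging, sensors
from scipy.spatial.transform import Rotation as Ro
C={n:imaging.calibration(n) for n in("scene","top")}
def ray(n,px,z):
    c=C[n];R=np.array(c["R"]);t=np.array(c["t"]);o=-R.T@t
    d=R.T@np.linalg.solve(np.array(c["mtx"]),[px[0],px[1],1]);return o+d*(z-o[2])/d[2]
def proj(n,X):
    c=C[n];p=np.array(c["mtx"])@(np.array(c["R"])@X+np.array(c["t"]));return p[:2]/p[2]
def off(yawdeg, P):
    "tool shift to reach P from current measured pose, & relative turn about tool z"
    o=sensors.get_obs();R=Ro.from_quat(o["ee_rot"]);return R.inv().apply(np.array(P)-o["position"])
E
python3 - <<'E'
from h import *
T=lambda x,y:(x/3.3+150-.35,y/3.3+110-.35)
S=lambda x,y:(x/4+180-.375,y/4+130-.375)
r=np.round
print("corners",[r(ray("top",T(*p),.008),4).tolist() for p in((104,265),(428,279),(424,428),(92,414))])
print("corners sc",[r(ray("scene",S(*p),.008),4).tolist() for p in((228,296),(458,482),(563,402))])
print("grip top",r(ray("top",T(489,259),.093),4),"scene",r(ray("scene",S(188,187),.093),4))
print("cap",r(ray("top",T(215,323),.115),4),"scene",r(ray("scene",S(417,256),.115),4))
print("pivot .06",r(ray("top",T(371,343),.06),4),r(ray("scene",S(316,244),.06),4))
for n in C:
    im=cv2.imread(f"pics/{n}0.png").astype(int);b,g,rr=im[...,0],im[...,1],im[...,2]
    red=((rr>150)&(g<90)&(b<90)).astype(np.uint8)
    k,_,st,ce=cv2.connectedComponentsWithStats(red);print(n,"red",[(st[i,4],r(ce[i],1).tolist()) for i in range(1,k)])
    y=((rr>190)&(g>140)&(b<140)&(rr-b>90)).astype(np.uint8)
    k,_,st,ce=cv2.connectedComponentsWithStats(y)
    for i in range(1,k):
        if 200<ce[i][0]<300 and st[i,4]>50: print(n,"cap",st[i].tolist(),ce[i],r(ray(n,ce[i],.115),4))
m=[ray("top",T(207,285),.115),ray("top",T(211,306),.115)];print("mark",r(m,4))
print("tin",r(ray("top",(100,240),.109),3),"tub",r(ray("top",(103,166),.074),3),"carton",r(ray("top",(409,164),.06),3))
E
```

```text
corners [[0.604, 0.203, 0.008], [0.5873, -0.0405, 0.008], [0.476, -0.0333, 0.008], [0.4924, 0.2101, 0.008]]
corners sc [[0.588, -0.034, 0.008], [0.6038, 0.2098, 0.008], [0.4957, 0.2136, 0.008]]
grip top [ 0.5837 -0.0761  0.093 ] scene [ 0.5888 -0.0722  0.093 ]
cap [0.5408 0.1078 0.115 ] scene [0.5454 0.1137 0.115 ]
pivot .06 [0.5327 0.005  0.06  ] [0.5409 0.0126 0.06  ]
scene red [(np.int32(46), [226.5, 180.2]), (np.int32(1), [458.0, 212.0]), (np.int32(1), [482.0, 251.0])]
scene cap [272, 5, 32, 16, 193] [287.3626943   12.55958549] [-0.5028 -0.8109  0.115 ]
scene cap [272, 110, 32, 16, 84] [286.9047619 116.9047619] [ 0.2479 -0.1417  0.115 ]
scene cap [273, 122, 33, 18, 88] [290.04545455 130.82954545] [ 0.304  -0.0778  0.115 ]
scene cap [273, 186, 23, 16, 273] [283.61172161 193.30769231] [0.545  0.1123 0.115 ]
top red [(np.int32(52), [297.7, 187.8])]
top cap [178, 106, 45, 2, 72] [201.06944444 106.40277778] [0.7747 0.1383 0.115 ]
top cap [252, 113, 33, 4, 69] [270.28985507 114.95652174] [ 0.7504 -0.0187  0.115 ]
top cap [230, 120, 41, 3, 69] [249.92753623 120.57971014] [0.7379 0.0278 0.115 ]
top cap [257, 133, 71, 8, 301] [289.71760797 136.11627907] [ 0.6989 -0.0607  0.115 ]
top cap [201, 194, 28, 28, 597] [214.42546064 207.83417085] [0.5402 0.1086 0.115 ]
mark [[0.5662 0.113  0.115 ]
 [0.5522 0.1104 0.115 ]]
tin [0.478 0.353 0.109] tub [0.651 0.371 0.074] carton [ 0.643 -0.348  0.06 ]
```

The top view shows the clamp with its cap at about (215, 208), the pivot at (262, 214) and the red post at (298, 188). The scene view agrees to within about 5 mm. The clamp's yaw is −3.9°, the lever is at about 0.12 rad, the pivot is near (0.535, 0.006) and the grip near (0.586, −0.074). The tin, tub and carton are all well clear. I'll go above the post next, with tool y tangential to the lever's arc.

```bash
python3 -m inch '[[[-0.58,-0.52,0.06,0,0,0.71,-1],[-0.58,-0.52,0.06,0,0,0.71,-1],[-0.58,-0.52,0.06,0,0,0.71,-1],[-0.58,-0.52,0.06,0,0,0.71,-1],[-0.58,-0.52,0.06,0,0,0.71,-1],[-0.58,-0.52,0.06,0,0,0.71,-1],[-0.58,-0.52,0.06,0,0,0.71,-1],[-0.58,-0.52,0.06,0,0,0.71,-1],[-0.58,-0.52,0.06,0,0,0.71,-1],[-0.58,-0.52,0.06,0,0,0.71,-1]]]'
cat > goto.py <<'E'
import sys; from h import *
x,y,z,a=map(float,sys.argv[1:5]) # world target, tool-y azimuth in deg
o=sensors.get_obs();R=Ro.from_quat(o["ee_rot"])
c,s=np.cos(np.radians(a)),np.sin(np.radians(a))
G=Ro.from_matrix(np.array([[-s,c,0],[c,s,0],[0,0,-1]]).T@np.eye(3)) if 0 else Ro.from_matrix(np.column_stack([[-s,c,0],[c,s,0],[0,0,-1]]))
yv=R.as_matrix()[:,1]
print("t",round(o["clock"],2),"pos",np.round(o["position"],4),"yaw",round(np.degrees(np.arctan2(yv[1],yv[0])),1),"F",np.round(o["ft_force"],1),"M",np.round(o["torque"],2))
print("shift",np.round(R.inv().apply(np.array([x,y,z])-o["position"]),4),"turn",np.round((R.inv()*G).as_rotvec(),4))
E
python3 goto.py 0.586 -0.074 0.16 32.2
```

```text
clock: 2.1
position: [0.4417, 0.1677, 0.2102]
ee_rot: [0.484, 0.875, 0.001, 0.0]
ft_force: [0.6, 0.0, -0.8]
grip_width: 1.0
grasp_force: 0.0
t 2.1 pos [0.4417 0.1677 0.2102] yaw 32.2 F [ 0.6  0.  -0.8] M [ 0.12 -0.08  0.01]
shift [-0.2815 -0.0065  0.0501] turn [ 0.0012 -0.0004 -0.0008]
```

```bash
python3 -m inch '[[[-0.281,-0.0065,0.05,0,0,0,-1],[-0.281,-0.0065,0.05,0,0,0,-1],[-0.281,-0.0065,0.05,0,0,0,-1],[-0.281,-0.0065,0.05,0,0,0,-1],[-0.281,-0.0065,0.05,0,0,0,-1],[-0.281,-0.0065,0.05,0,0,0,-1],[-0.281,-0.0065,0.05,0,0,0,-1],[-0.281,-0.0065,0.05,0,0,0,-1]]]'
python3 goto.py 0.586 -0.074 0.075 32.2
python3 - <<'E'
from h import *
o=sensors.get_obs();R=Ro.from_quat(o["ee_rot"])
P=[]
for n in C:
    im=imaging.camera(n);u,v=proj(n,np.array([.586,-.074,.11])).astype(int);print(n,u,v)
    P.append(cv2.resize(im[v-45:v+45,u-60:u+60],None,fx=3.3,fy=3.3,interpolation=cv2.INTER_CUBIC))
cv2.imwrite("pics/p1.png",np.hstack(P))
E
```

```text
clock: 2.9
position: [0.5848, -0.0724, 0.1595]
ee_rot: [0.484, 0.875, -0.0, -0.0]
ft_force: [-0.7, 0.9, 0.2]
grip_width: 1.0
grasp_force: 0.0
t 2.9 pos [ 0.5848 -0.0724  0.1595] yaw 32.1 F [-0.7  0.9  0.2] M [0.07 0.03 0.01]
shift [-0.002   0.0002  0.0845] turn [-0.0008 -0.0001 -0.0025]
scene 226 171
top 297 185
```

View pics/p1.png

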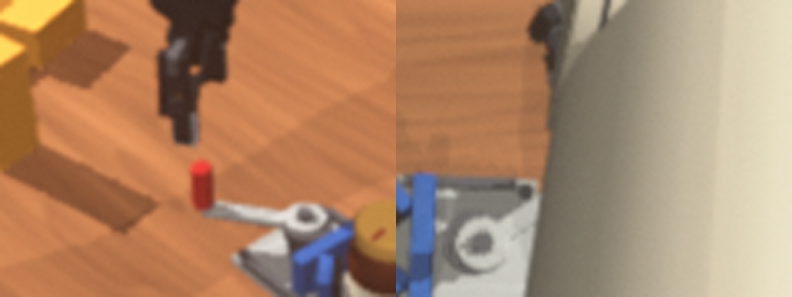

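The scene view shows both fingers over the red post at crop (202, 185). I'll descend and close lightly.

```bash
python3 -m inch '[[[-0.002,0,0.04,0,0,0,-1],[-0.002,0,0.085,0,0,0,-1],[-0.002,0,0.085,0,0,0,-1],[-0.002,0,0.085,0,0,0,1],[-0.002,0,0.085,0,0,0,1],[-0.002,0,0.085,0,0,0,1],[-0.002,0,0.085,0,0,0,1],[-0.002,0,0.085,0,0,0,1],[-0.002,0,0.085,0,0,0,1],[-0.002,0,0.085,0,0,0,1]]]' 30
python3 goto.py 0.586 -0.074 0.075 32.2
```

```text
clock: 4.0
position: [0.5864, -0.0737, 0.0761]
ee_rot: [0.484, 0.875, 0.0, 0.0]
ft_force: [-2.6, -0.5, 7.6]
grip_width: 0.223
grasp_force: 29.5
t 4.0 pos [ 0.5864 -0.0737  0.0761] yaw 32.1 F [-2.6 -0.5  7.6] M [-0.06  0.7   0.04]
shift [-0.     -0.0005  0.0011] turn [ 0.0012  0.0003 -0.0012]
```

```bash
python3 -m inch '[[[0.0002,-0.0066,0,0,0,0.07,1],[0.0009,-0.0133,0,0,0,0.14,1],[0.0021,-0.0198,0,0,0,0.21,1],[0.0037,-0.0263,0,0,0,0.28,1],[0.0058,-0.0326,0,0,0,0.35,1],[0.0082,-0.0387,0,0,0,0.42,1],[0.0112,-0.0447,0,0,0,0.49,1],[0.0145,-0.0505,0,0,0,0.56,1],[0.0182,-0.056,0,0,0,0.63,1],[0.0223,-0.0612,0,0,0,0.70,1]]]'
python3 goto.py 0.5354 0.0064 0.076 -47
```

```text
clock: 5.0
position: [0.524, -0.0884, 0.0762]
ee_rot: [0.756, 0.655, 0.001, 0.002]
ft_force: [6.4, -4.7, 0.4]
grip_width: 0.224
grasp_force: 29.8
t 5.0 pos [ 0.524  -0.0884  0.0762] yaw -8.2 F [ 6.4 -4.7  0.4] M [-0.9  -0.95  0.03]
shift [ 0.0955 -0.0021  0.0001] turn [ 0.0049 -0.0009  0.6778]
```

```bash
python3 -m inch '[[[0.0002,-0.0066,0,0,0,0.07,1],[0.0009,-0.0133,0,0,0,0.14,1],[0.0021,-0.0198,0,0,0,0.21,1],[0.0037,-0.0263,0,0,0,0.28,1],[0.0058,-0.0326,0,0,0,0.35,1],[0.0082,-0.0387,0,0,0,0.42,1],[0.0112,-0.0447,0,0,0,0.49,1],[0.0145,-0.0505,0,0,0,0.56,1],[0.0182,-0.056,0,0,0,0.63,1],[0.0208,-0.0593,0,0,0,0.675,1]]]'
python3 goto.py 0.5354 0.0064 0.076 -47
```

```text
clock: 6.0
position: [0.4679, -0.0607, 0.0762]
ee_rot: [0.93, 0.367, 0.002, 0.002]
ft_force: [5.4, -12.1, 1.9]
grip_width: 0.226
grasp_force: 30.0
t 6.0 pos [ 0.4679 -0.0607  0.0762] yaw -46.9 F [  5.4 -12.1   1.9] M [-2.21 -0.69  0.02]
shift [ 0.0951 -0.0029  0.0003] turn [ 0.0048 -0.0015  0.0016]
```

```bash
python3 -m inch '[[[0.0001,-0.0015,0,0,0,0.015,1],[0.0001,-0.003,0,0,0,0.03,1],[0.0001,-0.003,0,0,0,0.03,1]]]'
python3 goto.py 0.5354 0.0064 0.076 -47
```

```text
clock: 6.3
position: [0.4669, -0.0596, 0.0762]
ee_rot: [0.935, 0.354, 0.002, 0.003]
ft_force: [10.1, -15.3, -4.3]
grip_width: 0.226
grasp_force: 30.1
t 6.3 pos [ 0.4669 -0.0596  0.0762] yaw -48.5 F [ 10.1 -15.3  -4.3] M [-3.01 -1.71  0.27]
shift [ 0.095  -0.0041  0.0004] turn [ 0.0076 -0.0019 -0.0264]
```

```bash
python3 -m inch '[[[0,-0.0015,0,0,0,0,1],[0,-0.003,0,0,0,0,1],[0,-0.003,0,0,0,0,1]]]'
python3 goto.py 0.5354 0.0064 0.076 -47
```

```text
clock: 6.6
position: [0.4668, -0.0594, 0.0765]
ee_rot: [0.935, 0.354, 0.004, 0.006]
ft_force: [23.6, -24.2, -20.5]
grip_width: 0.223
grasp_force: 30.5
t 6.6 pos [ 0.4668 -0.0594  0.0765] yaw -48.6 F [ 23.6 -24.2 -20.5] M [-4.77 -4.26  0.19]
shift [ 0.095  -0.0039  0.0007] turn [ 0.0133 -0.0034 -0.0274]
```

```bash
python3 -m inch '[[[0,0.005,0,0,0,0,1],[0,0.005,0,0,0,0,-1],[0,0.005,0,0,0,0,-1],[0,0.005,0,0,0,0,-1],[0,0.005,0,0,0,0,-1],[0,0.005,0,0,0,0,-1],[0,0.005,-0.03,0,0,0,-1],[0,0.005,-0.08,0,0,0,-1],[0,0.005,-0.13,0,0,0,-1],[-0.10,0.005,-0.13,0,0,0,-1]]]'
python3 goto.py 0.5354 0.0064 0.076 -47
python3 - <<'E'
from h import *
r=np.round
for n in C:
    im=imaging.camera(n);cv2.imwrite(f"pics/{n}2.png",im);im=im.astype(int);b,g,rr=im[...,0],im[...,1],im[...,2]
    red=((rr>150)&(g<90)&(b<90)).astype(np.uint8)
    k,_,st,ce=cv2.connectedComponentsWithStats(red);print(n,"red",[(st[i,4],r(ce[i],1).tolist(),r(ray(n,ce[i],.093),4)) for i in range(1,k) if st[i,4]>9])
    y=((rr>190)&(g>140)&(b<140)&(rr-b>90)).astype(np.uint8)
    k,_,st,ce=cv2.connectedComponentsWithStats(y)
    for i in range(1,k):
        if 200<ce[i][0]<300 and 150<ce[i][1]<230 and st[i,4]>50: print(n,"cap",st[i].tolist(),r(ce[i],1),r(ray(n,ce[i],.115),4))
a=cv2.imread("pics/top2.png")[140:260,160:320];b=cv2.imread("pics/scene2.png")[150:270,220:380]
cv2.imwrite("pics/p2.png",cv2.resize(np.hstack([a,b]),None,fx=2.5,fy=2.5,interpolation=cv2.INTER_CUBIC))
E
```

```text
clock: 7.6
position: [0.4342, -0.0887, 0.2108]
ee_rot: [0.934, 0.357, 0.004, 0.003]
ft_force: [-0.6, -2.1, -0.4]
grip_width: 1.003
grasp_force: 0.0
t 7.6 pos [ 0.4342 -0.0887  0.2108] yaw -48.1 F [-0.6 -2.1 -0.4] M [-0.08  0.05  0.05]
shift [ 0.138  -0.0043  0.1357] turn [ 0.0081 -0.0065 -0.0194]
scene red [(np.int32(41), [257.8, 164.3], array([ 0.4837, -0.0476,  0.093 ]))]
scene cap [275, 187, 23, 17, 300] [285.9 194.9] [0.5454 0.1211 0.115 ]
top red [(np.int32(51), [293.5, 241.7], array([ 0.4646, -0.0609,  0.093 ]))]
top cap [273, 185, 30, 8, 139] [289.5 187.5] [ 0.581  -0.0552  0.115 ]
top cap [196, 194, 29, 28, 620] [210.3 207.4] [0.5414 0.1175 0.115 ]
```

View pics/p2.png

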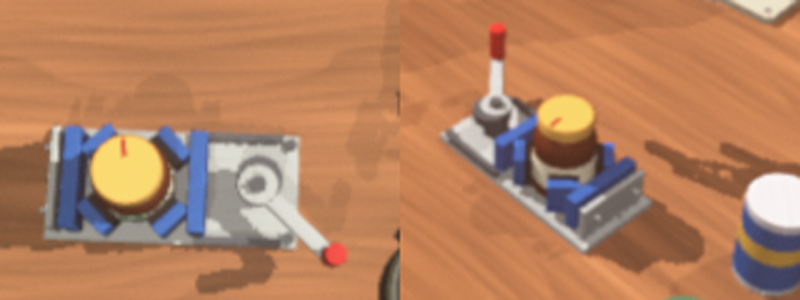

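The lever is home, with the post at top pixel (293, 242), and the jar is clamped with its cap at top pixel (210, 207). Correcting with the post's known TCP position puts the cap at about (0.544, 0.1195). I'll move above it.

```bash
python3 goto.py 0.544 0.1195 0.18 -30
```

```text
t 7.7 pos [ 0.4271 -0.0938  0.2067] yaw -48.6 F [ 0.2  0.9 -0.9] M [-0.01 -0.1  -0.04]
shift [ 0.2285 -0.0828  0.0291] turn [-0.0015 -0.0101 -0.3253]
```

```bash
python3 -m inch '[[[0.2285,-0.083,0.0,0,0,-0.325,-1],[0.2285,-0.083,0.0,0,0,-0.325,-1],[0.2285,-0.083,0.0,0,0,-0.325,-1],[0.2285,-0.083,0.0,0,0,-0.325,-1],[0.2285,-0.083,0.0,0,0,-0.325,-1],[0.2285,-0.083,0.027,0,0,-0.325,-1],[0.2285,-0.083,0.027,0,0,-0.325,-1],[0.2285,-0.083,0.027,0,0,-0.325,-1]]]'
python3 goto.py 0.544 0.1195 0.114 -30
python3 - <<'E'
from h import *
a=imaging.camera("scene")[130:270,200:370];cv2.imwrite("pics/p3.png",cv2.resize(a,None,fx=4,fy=4,interpolation=cv2.INTER_CUBIC))
E
```

```text
clock: 8.5
position: [0.5439, 0.122, 0.1778]
ee_rot: [0.865, 0.501, -0.001, 0.0]
ft_force: [-1.4, -0.0, -0.0]
grip_width: 1.0
grasp_force: 0.0
t 8.5 pos [0.5439 0.122  0.1778] yaw -29.8 F [-1.4 -0.  -0. ] M [ 0.05 -0.01  0.  ]
shift [-0.002   0.0014  0.0638] turn [-0.0007  0.0016  0.0028]
```

View pics/p3.png

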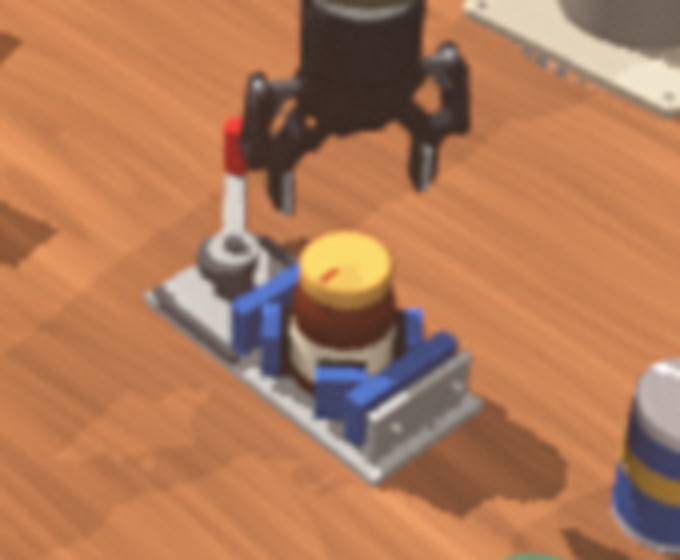

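```bash
python3 - <<'E'
from h import *
for z in(.115,.155,.16,.165,.17,.175,.18): print(z,(proj("scene",np.array([.544,.1205,z]))-[200,130])*4+1.5)
E
python3 goto.py 0.544 0.1195 0.112 -30
```

```text
0.115 [345.89923082 259.73100921]
0.155 [348.60832546 215.01882077]
0.16 [348.95575581 209.28466485]
0.165 [349.30519681 203.51732405]
0.17 [349.65666598 197.71650947]
0.175 [350.01018102 191.88192883]
0.18 [350.36575985 186.01328645]
t 8.55 pos [0.5443 0.122  0.1786] yaw -29.9 F [ 0.3 -1.2  1. ] M [-0.03  0.    0.02]
shift [-0.0024  0.001   0.0666] turn [-0.0001 -0.0002  0.0025]
```

```bash
python3 -m inch '[[[-0.0024,0.001,0.03,0,0,0,-1],[-0.0024,0.001,0.05,0,0,0,-1],[-0.0024,0.001,0.067,0,0,0,-1],[-0.0024,0.001,0.067,0,0,0,-1],[-0.0024,0.001,0.067,0,0,0,-1],[-0.0024,0.001,0.067,0,0,0,-1]]]' 20
python3 goto.py 0.544 0.1195 0.111 -30
```

```text
clock: 9.15
position: [0.5448, 0.1207, 0.1125]
ee_rot: [0.865, 0.502, 0.001, -0.0]
ft_force: [0.3, 0.3, 0.8]
grip_width: 0.997
grasp_force: 0.0
t 9.15 pos [0.5448 0.1207 0.1125] yaw -29.8 F [0.3 0.3 0.8] M [-0.03 -0.03 -0.03]
shift [-0.0014 -0.0001  0.0015] turn [ 0.001  -0.0021  0.0041]
```

Close gently at 20 N and watch the lateral force, which will show any centring error.

```bash
python3 -m inch '[[[-0.001,0,0.001,0,0,0,0],[-0.001,0,0.001,0,0,0,0],[-0.001,0,0.001,0,0,0,0],[-0.001,0,0.001,0,0,0,0],[-0.001,0,0.001,0,0,0,0],[-0.001,0,0.001,0,0,0,0]]]' 20
python3 goto.py 0.544 0.1195 0.111 -30
```

```text
clock: 9.75
position: [0.5428, 0.1206, 0.1106]
ee_rot: [0.865, 0.502, -0.0, -0.001]
ft_force: [-8.8, 1.9, 11.4]
grip_width: 0.734
grasp_force: 19.9
t 9.75 pos [0.5428 0.1206 0.1106] yaw -29.7 F [-8.8  1.9 11.4] M [ 0.37  1.87 -0.05]
shift [-0.0004  0.0016 -0.0004] turn [-0.0027 -0.0004  0.0051]
```

```bash
python3 -m inch '[[[0,-0.0016,-0.001,0,0,0,0],[0,-0.0016,-0.001,0,0,0,0],[0,-0.0016,-0.001,0,0,0,0]]]' 80
python3 goto.py 0.544 0.1195 0.111 -30
```

```text
clock: 10.05
position: [0.5426, 0.1207, 0.1114]
ee_rot: [0.865, 0.502, 0.0, -0.0]
ft_force: [1.6, -0.8, 4.5]
grip_width: 0.704
grasp_force: 90.3
t 10.05 pos [0.5426 0.1207 0.1114] yaw -29.7 F [ 1.6 -0.8  4.5] M [0.08 0.22 0.05]
shift [-0.0004  0.0019  0.0004] turn [ 0.0004 -0.0008  0.0045]
```

```bash
python3 -m inch '[[[0,0,0,0,0,-0.06,0],[0,0,0,0,0,-0.12,0],[0,0,0,0,0,-0.18,0],[0,0,0,0,0,-0.24,0],[0,0,0,0,0,-0.30,0],[0,0,0,0,0,-0.36,0]]]' 80
python3 goto.py 0.5426 0.1207 0.111 -29.7
```

```text
clock: 10.65
position: [0.5425, 0.121, 0.1114]
ee_rot: [0.76, 0.65, 0.0, -0.0]
ft_force: [0.5, 1.1, 5.7]
grip_width: 0.71
grasp_force: 90.5
t 10.65 pos [0.5425 0.121  0.1114] yaw -9.0 F [0.5 1.1 5.7] M [ 0.26  0.28 -0.22]
shift [-0.0003  0.0002  0.0004] turn [ 0.     -0.0011  0.3615]
```

```bash
python3 -m inch '[[[0,0,0,0,0,-0.06,0],[0,0,0,0,0,-0.12,0],[0,0,0,0,0,-0.18,0],[0,0,0,0,0,-0.24,0],[0,0,0,0,0,-0.30,0],[0,0,0,0,0,-0.36,0],[0,0,0,0,0,-0.42,0],[0,0,0,0,0,-0.48,0],[0,0,0,0,0,-0.50,0]]]' 80
python3 goto.py 0.5426 0.1207 0.111 -29.7
python3 - <<'E'
from h import *
a=imaging.camera("scene")[150:240,230:350];cv2.imwrite("pics/p4.png",cv2.resize(a,None,fx=6,fy=6,interpolation=cv2.INTER_CUBIC))
E
```

```text
clock: 11.55
position: [0.5425, 0.1213, 0.1115]
ee_rot: [0.576, 0.817, 0.001, -0.0]
ft_force: [-0.4, 1.7, 6.0]
grip_width: 0.712
grasp_force: 90.4
t 11.55 pos [0.5425 0.1213 0.1115] yaw 19.7 F [-0.4  1.7  6. ] M [ 0.38  0.29 -0.08]
shift [-0.0006 -0.0001  0.0005] turn [ 5.000e-04 -1.300e-03  8.614e-01]
```

View pics/p4.png

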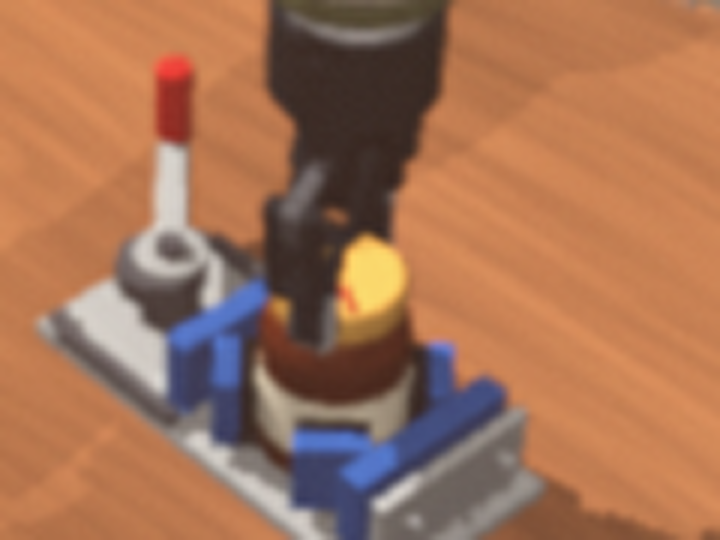

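The red mark, now at crop (350, 298), has turned with the cap. The jar and clamp are unchanged. I'll add a light upward bias (about 8 N, well below the clamp's friction) and turn in 2° steps until the cap lets go.

```bash
python3 - <<'E'
from h import *
p=ray("scene",(288.6,201.4),.115);d=p-[.5425,.1213,.115];print(p,np.hypot(*d[:2]),np.degrees(np.arctan2(d[1],d[0])))
E
python3 -m inch '[[[0,0,-0.001,0,0,0,0],[0,0,-0.002,0,0,0,0],[0,0,-0.002,0,0,0,0]]]' 80
python3 goto.py 0.5426 0.1207 0.111 -29.7
```

```text
[0.55963038 0.14350167 0.115     ] 0.028042185681874502 52.346918200811764
clock: 11.9
position: [0.5419, 0.1205, 0.1127]
ee_rot: [0.577, 0.817, -0.0, -0.0]
ft_force: [-0.1, 1.0, -0.3]
grip_width: 0.709
grasp_force: 89.9
t 11.9 pos [0.5419 0.1205 0.1127] yaw 19.5 F [-0.1  1.  -0.3] M [-0.01  0.03 -0.03]
shift [-0.      0.0007  0.0017] turn [-6.000e-04  3.000e-04  8.588e-01]
```

```bash
python3 -m inch '[[[0,0,0,0,0,-0.02,0],[0,0,0,0,0,-0.04,0],[0,0,0,0,0,-0.04,0]]]' 80
python3 goto.py 0.5426 0.1207 0.111 -29.7
```

```text
clock: 12.2
position: [0.542, 0.1206, 0.1128]
ee_rot: [0.56, 0.828, -0.0, -0.0]
ft_force: [0.1, 1.1, -2.8]
grip_width: 0.704
grasp_force: 89.8
t 12.2 pos [0.542  0.1206 0.1128] yaw 21.9 F [ 0.1  1.1 -2.8] M [-0.04  0.02  0.04]
shift [-0.0001  0.0005  0.0018] turn [-4.000e-04  1.000e-04  9.004e-01]
```

```bash
python3 -m inch '[[[0,0,-0.001,0,0,0,0],[0,0,-0.0015,0,0,0,0],[0,0,-0.0015,0,0,0,0]]]' 80
python3 goto.py 0.5426 0.1207 0.111 -29.7
```

```text
clock: 12.5
position: [0.5417, 0.1206, 0.1134]
ee_rot: [0.56, 0.828, -0.001, -0.0]
ft_force: [4.4, 0.4, -15.5]
grip_width: 0.711
grasp_force: 90.2
t 12.5 pos [0.5417 0.1206 0.1134] yaw 21.8 F [  4.4   0.4 -15.5] M [ 0.11 -1.    0.  ]
shift [-0.0002  0.0009  0.0024] turn [-8.000e-04  9.000e-04  8.993e-01]
```

```bash
python3 -m inch '[[[0,0,0.0007,0,0,-0.02,0],[0,0,0.0007,0,0,-0.035,0],[0,0,0.0007,0,0,-0.035,0]]]' 80
python3 goto.py 0.5426 0.1207 0.111 -29.7
```

```text
clock: 12.8
position: [0.5417, 0.1206, 0.1135]
ee_rot: [0.546, 0.838, -0.0, -0.0]
ft_force: [0.4, -0.4, -10.6]
grip_width: 0.706
grasp_force: 91.0
t 12.8 pos [0.5417 0.1206 0.1135] yaw 23.9 F [  0.4  -0.4 -10.6] M [-0.03 -0.03 -0.05]
shift [-0.0003  0.0009  0.0025] turn [-1.200e-03  1.000e-04  9.351e-01]
```

```bash
python3 -m inch '[[[0,0,0,0,0,-0.02,0],[0,0,0,0,0,-0.035,0],[0,0,0,0,0,-0.035,0]]]' 80
python3 goto.py 0.5426 0.1207 0.111 -29.7
```

```text
clock: 13.1
position: [0.5423, 0.1208, 0.1143]
ee_rot: [0.531, 0.848, 0.0, -0.0]
ft_force: [-2.4, -1.4, -1.9]
grip_width: 0.706
grasp_force: 91.9
t 13.1 pos [0.5423 0.1208 0.1143] yaw 25.9 F [-2.4 -1.4 -1.9] M [-0.17  0.69  0.18]
shift [-0.0002  0.0002  0.0033] turn [ 1.000e-04 -6.000e-04  9.704e-01]
```

The vertical force dropped and z rose at about 55.6°, so the cap has probably let go. I'll check with a small lift.

```bash
python3 -m inch '[[[0,0,-0.001,0,0,0,0],[0,0,-0.002,0,0,0,0],[0,0,-0.002,0,0,0,0]]]' 80
python3 goto.py 0.5426 0.1207 0.111 -29.7
```

```text
clock: 13.4
position: [0.5421, 0.1208, 0.1159]
ee_rot: [0.531, 0.847, 0.0, -0.0]
ft_force: [-3.7, -1.4, -0.8]
grip_width: 0.708
grasp_force: 91.8
t 13.4 pos [0.5421 0.1208 0.1159] yaw 25.8 F [-3.7 -1.4 -0.8] M [-0.17  0.74  0.2 ]
shift [-0.0003  0.0004  0.0049] turn [-2.000e-04 -3.000e-04  9.695e-01]
```

```bash
python3 -m inch '[[[0,0,-0.003,0,0,0,0],[0,0,-0.006,0,0,0,0],[0,0,-0.009,0,0,0,0],[0,0,-0.013,0,0,0,0],[0,0,-0.017,0,0,0,0],[0,0,-0.021,0,0,0,0],[0,0,-0.024,0,0,0,0],[0,0,-0.024,0,0,0,0],[0,0,-0.024,0,0,0,0],[0,0,-0.024,0,0,0,0]]]' 80
python3 goto.py 0.5423 0.1208 0.140 25.8
python3 - <<'E'
from h import *
a=imaging.camera("scene")[140:250,220:366];b=imaging.camera("top")[140:260,160:320]
cv2.imwrite("pics/p5.png",cv2.resize(a,None,fx=5,fy=5,interpolation=cv2.INTER_CUBIC))
E
```

```text
clock: 14.4
position: [0.5421, 0.1207, 0.1395]
ee_rot: [0.531, 0.847, -0.0, -0.0]
ft_force: [0.3, 0.9, -1.2]
grip_width: 0.705
grasp_force: 92.0
t 14.4 pos [0.5421 0.1207 0.1395] yaw 25.8 F [ 0.3  0.9 -1.2] M [-0.01  0.    0.02]
shift [-0.      0.0002 -0.0005] turn [-0.0003 -0.0001  0.0007]
```

View pics/p5.png

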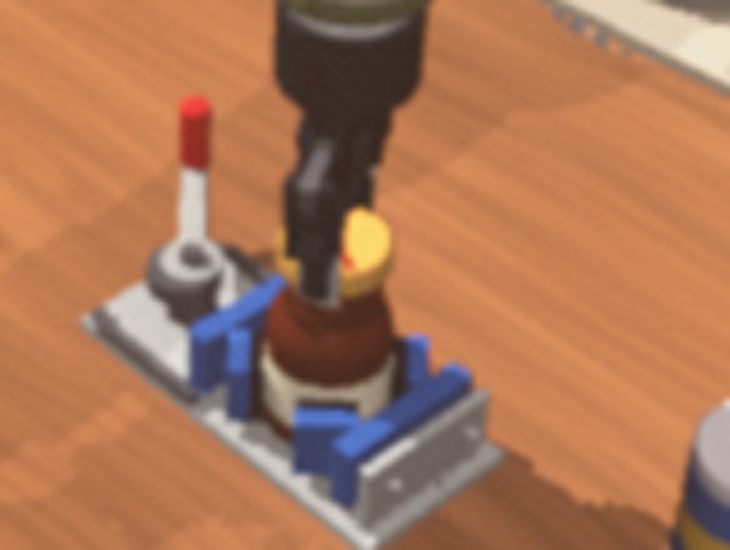

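The cap is at crop (340, 255), level and clear of the jar's neck. That is about 28 mm of lift, so roughly 15 mm above the rim. The jar is still seated, the lever is home, and the wrist forces are near zero.

```bash
python3 -c "
from workcell import order; print(order.hand_in())"
```

```text
the job is handed in; nothing more can be done
None
```

I handed the job in at about 14.5 s: the clamp lever is home, and the cap let go after about 56° of anticlockwise turn. The gripper is holding it level about 15 mm above the rim, with the jar still seated in the clamp and the tin, carton and tub untouched.

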